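Unlock the knife box and hold the sprung lock open

ROBOT

A 7-joint arm with a two-finger parallel gripper is mounted at the origin on a cart in front of the work surface, level with it; the furniture and walls round the work are solid. World frame = base frame: x ahead of the robot, y to its left, z up, the work surface at z = 0. Lengths are in m, angles in rad, forces in N, time in s.
With the tool pointing down it reaches from about 0.4 to 0.85 m from the base axis. Payload 4.4 kg.
Tool frame: the origin (TCP) lies midway between the tips of the shut fingers; the grasp point (between the pads) lies 19 mm behind it; z points along the fingers, y is the line along which they close (so a half turn about z gives the same grasp; the last joint's range is limited). The gripper opens to 94 mm and grips with 3 to 60 N. Pads are 16 mm wide; open, the fingers measure 119 mm over their backs; the gripper's body (75 mm by 177 mm) begins 78 mm behind the grasp point.
Start: joints at [1.256, 0.628, 0.038, 1.517, -0.027, 0.996, -0.02], TCP at [0.16, -0.63, 0.205] pointing down, gripper open.
Joint ranges: [-3.06, 3.06], [-0.37, 2.12], [-1.25, 1.32], [0.18, 2.47], [-1.1, 4.24], [0.23, 1.98], [-2.94, 2.94]. Speed limits (rad/s): [2.57, 2.57, 3.14, 3.14, 3.14, 3.14, 3.14].

INTERFACE

Orientations are given as a unit quaternion [w, x, y, z].
In Python, from station import ctrl, ungrasp, grab, solver, eyes, spotter, readout gives the robot as it stands. Calls block until the motion is done:
- ctrl.move_ptp(position, orientation): joint-space move of the TCP to a pose.
- ctrl.line_to(position, rate=0.15, ori=None, stop_force=None): straight line of the TCP; ori=None keeps the orientation; rate is the mean speed in m/s. With stop_force (N) it stops when the force on the tool has changed by that much, and returns True; else False.
- ctrl.move_j(angles): joint-space move.
- ungrasp() and grab(force=None): open the fingers fully, or close them until they stop; force is the grip in N (None keeps the last).
- ctrl.sleep(seconds).
- solver.inverse_kinematics(position, orientation): joint angles nearest the present ones, or None.
- eyes.capture(name): name is "scene" or "top"; returns a dict with "color" (420x560x3 uint8, blue, green, red), "z_map" (420x560 float32, m along the optical axis (not along the pixel's ray), 0 where there is no reading), "vertical_fov" (degrees; the focal length in pixels is half the picture's height over the tangent of half this angle, whatever the lens; pixels are square), "cx", "cy" (the principal point, pixels), "position" and "orientation" of the camera in the world. Camera axes: x right, y up, looking along -z (the intrinsics and any distortion apply to the point x, -y, -z); pixel columns grow to the right and rows downward; lengths in m; the calibration is good to about 2 mm. A picture is of the moment at which its call begins.
A pose or a line that the arm cannot do raises ctrl.Unreachable and nothing moves.
- ctrl.close_job(): hands the job in; it is judged then, once.
Trained networks look in the newest picture that a camera, given by its name, has taken for a name from the list of things; names that differ only in an ending like _2 or _b are one class to them, and where a whole thing is asked for, a point or a joint stands for the part that bears it (a point fixed in the world has none). Each returns a list of dicts, best first, with "p" (0 to 1); they miss things now and then, are a little off and sometimes report something else, mostly with a low value. They report only what shows in the picture. A call takes as long as a camera call.
- spotter.look_for(camera, thing): "position" ([x, y, z] in m, in world coordinates, good to about 4 mm: the middle of the surface that is visible of it).
- spotter.trace(camera, thing): "mask" (420x560 bool, what is visible of it).
Readings, each from a call of its own:
- readout.current_time(): time.
- readout.current_joint_positions(): joint angles.
- readout.current_qvel(): joint speeds.
- readout.current_joint_torque(): joint torques, N m.
- readout.current_position(): TCP position.
- readout.current_tool_rot(): TCP orientation.
- readout.current_force(): force on the tool from outside, world axes, zero at the start.
- readout.current_torque(): the same for the moment, N m.
- readout.current_gripper_width(): finger opening in m.
- readout.current_grip_force(): force on a finger pad.
Only numpy, scipy, OpenCV 4.12 (cv2) and the standard library are available. Lean on these libraries where they do the work, as an engineer would, in place of code of your own. Each camera call takes 0.05 s, during which the arm holds its last target. There are 200 camera calls.

TASK

Unlock the blue knife box: take the key with the red head out of the wooden key block, push it fully home into the lock on top of the box (its pins are sticky, so it may need a little wiggling), and then turn it clockwise a quarter turn, as far as it goes, so that the lid springs ajar. The lock is sprung and snaps back when let go, so finish while still gripping the key and holding it turned. Leave the other two keys in the block and the food round about where it is.

Things in the scene. Friction and masses are not known exactly. Their poses are not given: they have to be found in the camera images.
- key_red_head (a point): centre of the red plastic head of the key to use, which stands upright, blade down, in a slot of the key block. Head 32 mm wide (its x), 9 mm thick (its y: grip it across this), 34 mm tall: top 16 mm above, lower edge 17 mm below this point. A round steel collar under it ends in the key's shoulder 25 mm below this point, which rests on the block. z up; 70 g; half a turn makes no difference
- key_red_tip (a point): tip of the red key's blade, on its axis, 30 mm below the shoulder and 55 mm below the head's centre; axes as the head's. Below the shoulder: a round neck 9 mm long, then a flat blade 13 mm wide (x), 4 mm thick (y), tapered over the last 5 mm to 5 x 2 mm. The key must rise 35 mm to clear the block
- key_blue_head (a point): the same point on the blue-headed key, which is alike and stays in the block
- key_yellow_head (a point): the same point on the yellow-headed key, which is alike and stays in the block
- key_block: wooden key block, 165 (its x) x 56 x 42 mm tall, fixed; origin at the centre of its underside. Three slots in a row along its x, 50 mm apart, 15.5 mm long (x), 7 mm wide, 34 mm deep; which key stands in which slot changes
- keyhole (a point): centre of the keyhole's mouth on the steel lock plate (34 mm square, 8 mm above the front deck of the box, 88 mm above the worktop, in a red surround); z up, x away from the robot. Slot 15 mm along its x, 6 mm along its y, with a 2.5 mm bevel. The key goes straight down, blade width along x, 30 mm, until its shoulder meets the plate: head's centre then 25 mm above this point
- lock (a joint): turn of the lock in rad, 0 to 1.5 (end stop), clockwise seen from above; a spring turns it back (0.035 N m at 0, 0.11 at 1.5). It turns only once the key is home (within 2 mm); the key has 0.15 rad of play in it and is trapped while turned. Two sticky pins on the -x and +x sides meet the blade from 12 mm of depth on: a straight push takes up to 25 N, less with 1 mm of wiggling along x
- lid (a joint): opening of the sprung lid in rad: 0 shut; jumps to 0.16 (17 mm at its front edge, 33 mm beyond the keyhole) when the lock's cam lets it go, at about 1.1 rad of lock turn
- knife_box: blue sheet-steel knife box, 170 (x) x 300 (y) mm, deck and lid 80 mm high, a low handle (15 mm) on the lid, fixed to the worktop; origin at the centre of its underside, keyhole 55 mm nearer the robot
- jar_mid (a point): middle of a clear jar of nuts with a metal lid, 84 mm across, 105 mm tall; a bystander
- tomato: tomato, 58 mm; origin at its underside; a bystander
- butter: block of butter, 50 x 75 x 26 mm; origin at its underside; a bystander
- lemon: lemon, 71 x 53 x 51 mm; origin at its underside; a bystander
- garlic: garlic bulb, 53 mm; origin at its underside; a bystander
- onion: onion, 82 mm across, 94 mm tall; origin at its underside; a bystander

How it is judged:
On the way, in this order (a step that is already met when the one before it is completed fails the run):
1. the red key is held and lifted clear of the block (contact force between the fingers and key_red above 1 N and z of key_red_tip in the frame of key_block above 0.045 m), for 0.1 s.
2. the red key is fully home in the lock, not yet turned (horizontal distance between key_red_tip and keyhole below 0.004 m and z of key_red_tip in the frame of keyhole below -0.027 m and value of joint lock below 0.4 rad and value of joint lid below 0.02 rad), for 0.1 s.
3. the held key is turned a quarter and the lid has sprung ajar (horizontal distance between key_red_tip and keyhole below 0.004 m and z of key_red_tip in the frame of keyhole below -0.027 m and contact force between the fingers and key_red above 1 N and value of joint lock above 1.2 rad and value of joint lid above 0.1 rad), for 0.5 s.
At the end, for the whole second after the job is handed in: The red key is home in the lock (within 3 mm, on the keyhole's axis within 4 mm), gripped, the lock held turned by at least 1.2 rad (stop at 1.5), the lid ajar by at least 0.1 rad; the other two keys within 12 mm of where they stood (all of step 3 and distance of each of key_blue_head, key_yellow_head from where it was at the start of the episode below 0.012 m); the arm keeps its last pose, push and grip.
It fails at once if the lock is forced round while the red key is not home (value of joint lock above 0.6 rad and z of key_red_tip in the frame of keyhole above -0.025 m).
It fails at once if another key is taken out of the block (distance of any of key_blue_head, key_yellow_head from where it was at the start of the episode above 0.02 m).
It fails at once if a bystander is pushed away by more than 3 cm (distance of any of jar_mid, tomato, butter, lemon, garlic, onion from where it was at the start of the episode above 0.03 m).
It also fails if it takes over 48 s, if anything falls off the work surface, if the arm or the gripper's body presses on something with over 40 N, if the wrist force passes 120 N, or if a joint passes its speed limit or range.

## Working session

There is one attempt and no reset: what is moved stays moved. The work goes in short steps, each a Python script; the robot and the scene stay as the last script left them, time stands still between calls to the robot, and variables do not carry over. Pictures are saved under pics/ and viewed, at most 10 in all, crops included, and the job is handed in when it is done.

```bash
mkdir -p pics; ls; cat > h.py <<'E'
import numpy as np, cv2
from scipy.spatial.transform import Rotation as R
from station import ctrl, ungrasp, grab, solver, eyes, spotter, readout
def cloud(c):
    h,w=c["z_map"].shape; f=h/2/np.tan(np.radians(c["vertical_fov"])/2)
    v,u=np.mgrid[:h,:w]; z=c["z_map"]
    P=np.stack([(u-c["cx"])/f*z,-(v-c["cy"])/f*z,-z],-1)
    q=c["orientation"]; M=R.from_quat([q[1],q[2],q[3],q[0]]).as_matrix()
    return P@M.T+np.array(c["position"])
E
python3 - <<'E'
from h import *
for n in ("scene","top"):
    c=eyes.capture(n); cv2.imwrite(f"pics/{n}0.png",c["color"]); print(n,[k for k in c],c["position"],c["orientation"],c["vertical_fov"],c["cx"],c["cy"])
    for t in ("key_red_head","key_blue_head","key_yellow_head","key_block","keyhole","knife_box","jar_mid"):
        print(t,[(np.round(d["position"],4).tolist(),round(d["p"],2)) for d in spotter.look_for(n,t)[:2]])
print(readout.current_tool_rot(),readout.current_position(),readout.current_time())
E
```

```text
pics
scene ['color', 'z_map', 'vertical_fov', 'cx', 'cy', 'position', 'orientation'] [ 0.39266806 -1.3313949   0.86415122] [ 0.86601974  0.4916773  -0.04694251 -0.07784368] 51.32463854022 274.4545371825627 213.80454825266526
key_red_head [([0.4584, -0.3267, 0.0741], 0.44)]
key_blue_head []
key_yellow_head [([0.5159, 0.0008, 0.0767], 0.6), ([0.4655, -0.2866, 0.0722], 0.43)]
key_block [([0.4501, -0.3653, 0.047], 0.87), ([0.447, -0.6283, 0.0259], 0.23)]
keyhole [([0.514, -0.0005, 0.0787], 0.93), ([0.456, -0.3295, 0.0757], 0.46)]
knife_box [([0.5166, -0.0014, 0.0773], 0.73)]
jar_mid [([0.4803, 0.4114, 0.0659], 0.64)]
top ['color', 'z_map', 'vertical_fov', 'cx', 'cy', 'position', 'orientation'] [-0.49292645 -0.59689155  1.66070943] [ 0.80096008  0.27757252 -0.17243538 -0.50167967] 46.61345165502634 274.8464522477364 208.86285751935603
key_red_head [([0.5526, 0.13, 0.0808], 0.57)]
key_blue_head []
key_yellow_head []
key_block [([0.4324, -0.3451, 0.0335], 0.9)]
keyhole [([0.5145, 0.1375, 0.0811], 0.9)]
knife_box [([0.5083, 0.1401, 0.0826], 0.88)]
jar_mid [([0.466, 0.4289, 0.0847], 0.69)]
[1.95748526e-05 9.92272570e-01 1.24077175e-01 3.14616821e-05] [ 0.16009714 -0.6299934   0.20551977] 0.8
```

View pics/scene0.png

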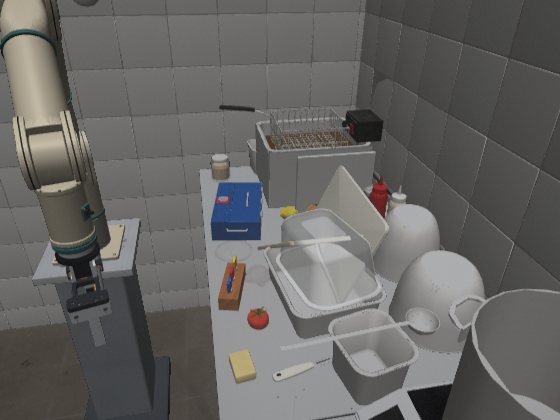

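View pics/top0.png

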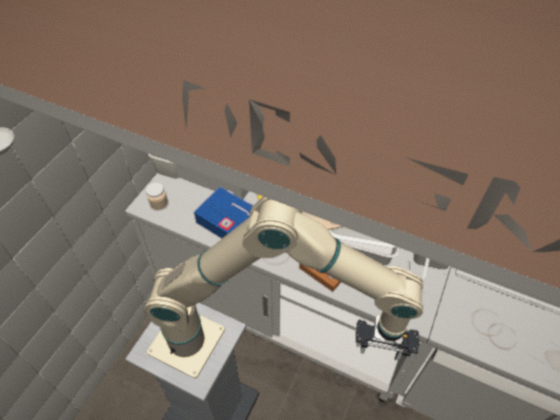

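```bash
python3 - <<'E'
from h import *
S={}
for n in ("scene","top"):
    c=eyes.capture(n); S[n]=c; P=cloud(c); hsv=cv2.cvtColor(c["color"],cv2.COLOR_BGR2HSV)
    H,s,v=[hsv[...,i].astype(int) for i in range(3)]
    m0=(s>130)&(v>60)&(P[...,0]>.3)&(P[...,0]<.75)&(abs(P[...,1])<.6)&(P[...,2]>0.03)
    for nm,m in (("red",(H<6)|(H>172)),("blue",(H>100)&(H<130)),("yel",(H>22)&(H<34)),("brown",(H>6)&(H<20))):
        k,l,st,ce=cv2.connectedComponentsWithStats((m&m0).astype(np.uint8))
        for i in range(1,k):
            if st[i,4]>8:
                p=P[l==i]; print(n,nm,st[i].tolist(),np.round(np.median(p,0),3).tolist(),np.round(np.percentile(p,3,axis=0),3).tolist(),np.round(np.percentile(p,97,axis=0),3).tolist())
    np.savez(f"{n}.npz",P=P,c=c["color"])
a=cv2.resize(S["scene"]["color"][165:315,190:290],None,fx=4,fy=4,interpolation=cv2.INTER_CUBIC)
b=cv2.resize(S["top"]["color"][170:300,180:360],None,fx=2,fy=2,interpolation=cv2.INTER_CUBIC)
o=np.zeros((600,760,3),np.uint8); o[:,:400]=a; o[:260,400:]=b; cv2.imwrite("pics/crop.png",o)
E
```

```text
scene red [217, 197, 13, 7, 26] [0.466, 0.078, 0.083] [0.443, 0.067, 0.08] [0.488, 0.111, 0.086]
scene red [230, 266, 4, 14, 38] [0.455, -0.335, 0.079] [0.45, -0.34, 0.06] [0.46, -0.312, 0.084]
scene red [248, 312, 20, 13, 177] [0.506, -0.494, 0.04] [0.483, -0.505, 0.031] [0.531, -0.474, 0.046]
scene blue [211, 183, 50, 51, 1975] [0.514, 0.024, 0.079] [0.425, -0.073, 0.05] [0.599, 0.213, 0.083]
scene blue [240, 232, 9, 3, 11] [0.518, -0.07, 0.032] [0.509, -0.073, 0.03] [0.535, -0.067, 0.036]
scene blue [227, 277, 4, 15, 36] [0.441, -0.385, 0.078] [0.437, -0.388, 0.055] [0.447, -0.364, 0.085]
scene yel [281, 207, 16, 9, 98] [0.699, 0.037, 0.04] [0.678, 0.025, 0.031] [0.727, 0.053, 0.051]
scene yel [232, 256, 4, 7, 17] [0.467, -0.284, 0.082] [0.461, -0.291, 0.079] [0.472, -0.268, 0.085]
scene brown [266, 137, 8, 12, 23] [0.687, 0.358, 0.189] [0.68, 0.294, 0.187] [0.692, 0.418, 0.192]
scene brown [219, 264, 26, 36, 482] [0.455, -0.344, 0.042] [0.418, -0.404, 0.038] [0.49, -0.254, 0.045]
top red [219, 222, 14, 8, 25] [0.45, 0.076, 0.085] [0.441, 0.069, 0.078] [0.48, 0.111, 0.092]
top blue [195, 188, 56, 48, 1342] [0.519, 0.151, 0.081] [0.441, 0.049, 0.04] [0.607, 0.225, 0.09]
top yel [258, 195, 3, 4, 11] [0.683, 0.055, 0.038] [0.675, 0.049, 0.032] [0.689, 0.061, 0.047]
top brown [301, 265, 38, 23, 211] [0.433, -0.349, 0.043] [0.414, -0.399, 0.032] [0.447, -0.272, 0.051]
```

View pics/crop.png

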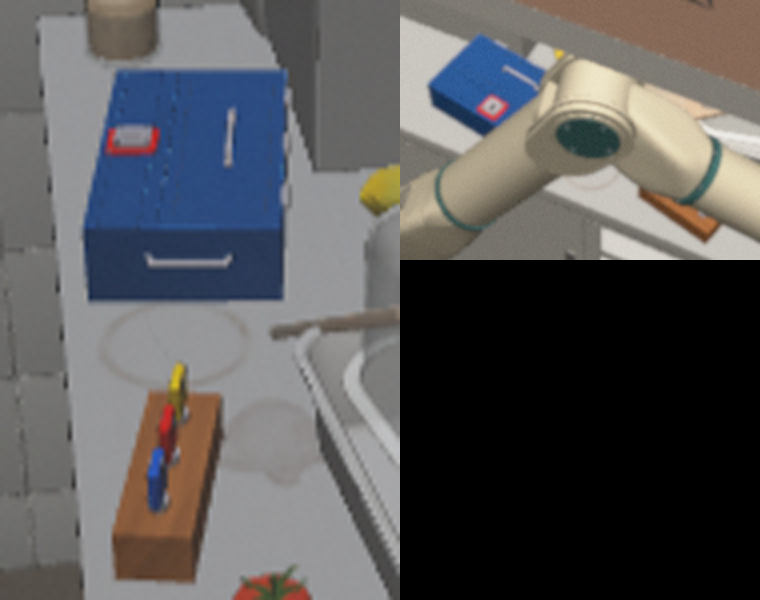

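```bash
python3 - <<'E'
from h import *
q=np.array(readout.current_joint_positions()); q[0]=2.2; ctrl.move_j(q); print(readout.current_position(),readout.current_time())
S={}
for n in ("scene","top"):
    cs=[eyes.capture(n) for _ in range(6)]; c=dict(cs[0]); z=np.stack([k["z_map"] for k in cs]); z[z==0]=np.nan
    print(n,"depth noise",np.nanmedian(np.nanstd(z,0)))
    c["z_map"]=np.nan_to_num(np.nanmean(z,0)).astype(np.float32); c["color"]=np.mean([k["color"] for k in cs],0).astype(np.uint8); S[n]=c
    P=cloud(c); hsv=cv2.cvtColor(c["color"],cv2.COLOR_BGR2HSV)
    H,s,v=[hsv[...,i].astype(int) for i in range(3)]
    np.savez(f"{n}.npz",P=P,c=c["color"],H=H,s=s,v=v)
    m0=(s>100)&(v>50)&(P[...,0]>.3)&(P[...,0]<.75)&(P[...,1]>-.45)&(P[...,1]<.4)&(P[...,2]>0.033)
    for nm,m in (("red",(H<6)|(H>172)),("blue",(H>100)&(H<130)),("yel",(H>22)&(H<34)),("brown",(H>6)&(H<20))):
        k,l,st,ce=cv2.connectedComponentsWithStats((m&m0).astype(np.uint8))
        for i in range(1,k):
            if st[i,4]>8:
                p=P[l==i]; r=cv2.minAreaRect((p[:,:2]*1000).astype(np.float32))
                print(n,nm,st[i].tolist(),np.round(np.median(p,0),3).tolist(),np.round(np.percentile(p,3,axis=0),3).tolist(),np.round(np.percentile(p,97,axis=0),3).tolist(),np.round(r[0],1),np.round(r[1],1),round(r[2],1))
a=cv2.resize(S["top"]["color"][170:310,170:360],None,fx=4,fy=4,interpolation=cv2.INTER_CUBIC)
cv2.imwrite("pics/crop2.png",a)
E
```

```text
[-0.41474078 -0.50049721  0.20547804] 3.0167
scene depth noise 0.0026455792
scene red [217, 197, 13, 6, 27] [0.464, 0.078, 0.083] [0.443, 0.07, 0.081] [0.487, 0.109, 0.085] [464.9  91.5] [41.7 44.6] 83.2
scene red [230, 266, 4, 14, 41] [0.455, -0.336, 0.08] [0.45, -0.34, 0.06] [0.46, -0.314, 0.084] [ 455.1 -326.2] [29.1  8.4] 79.5
scene blue [211, 182, 51, 52, 2153] [0.514, 0.015, 0.08] [0.423, -0.074, 0.04] [0.599, 0.212, 0.081] [518.3  82. ] [300.1 169.3] 80.3
scene blue [227, 277, 4, 15, 43] [0.441, -0.385, 0.076] [0.436, -0.388, 0.055] [0.447, -0.363, 0.083] [ 443.6 -373.9] [28.3  7.9] 73.1
scene yel [281, 206, 16, 9, 93] [0.701, 0.038, 0.042] [0.679, 0.026, 0.034] [0.727, 0.054, 0.05] [704.2  42.1] [53.8 35.5] 13.3
scene yel [232, 256, 4, 10, 23] [0.466, -0.286, 0.082] [0.461, -0.291, 0.069] [0.472, -0.265, 0.083] [ 466.8 -278.2] [27.4  6.8] 75.4
scene brown [267, 139, 8, 10, 40] [0.687, 0.341, 0.19] [0.68, 0.29, 0.189] [0.694, 0.394, 0.191] [687.  342.2] [ 14.4 106.1] 0.5
scene brown [218, 263, 27, 39, 564] [0.454, -0.345, 0.042] [0.416, -0.406, 0.037] [0.491, -0.255, 0.043] [ 
[... 277 characters left out ...]
2, 0.087] [ 470.4 -324.5] [37.7 26.6] 1.3
top blue [195, 188, 81, 66, 2625] [0.506, 0.063, 0.081] [0.421, -0.064, 0.043] [0.602, 0.221, 0.085] [519.5  83.9] [300.  170.5] 80.4
top blue [329, 270, 6, 7, 28] [0.441, -0.374, 0.08] [0.439, -0.385, 0.063] [0.446, -0.363, 0.086] [ 443.4 -373.2] [24.5  5.9] 75.5
top yel [257, 195, 9, 5, 24] [0.682, 0.048, 0.039] [0.675, 0.033, 0.034] [0.691, 0.061, 0.047] [681.9  46.5] [15.9 35.3] 16.1
top yel [307, 255, 7, 7, 28] [0.467, -0.277, 0.083] [0.464, -0.288, 0.07] [0.473, -0.262, 0.086] [ 468.8 -274.9] [28.3  9.6] 84.0
top brown [300, 256, 41, 32, 412] [0.447, -0.328, 0.043] [0.417, -0.401, 0.035] [0.481, -0.248, 0.051] [ 455.6 -324.2] [161.8  55.4] 76.0
```

View pics/crop2.png

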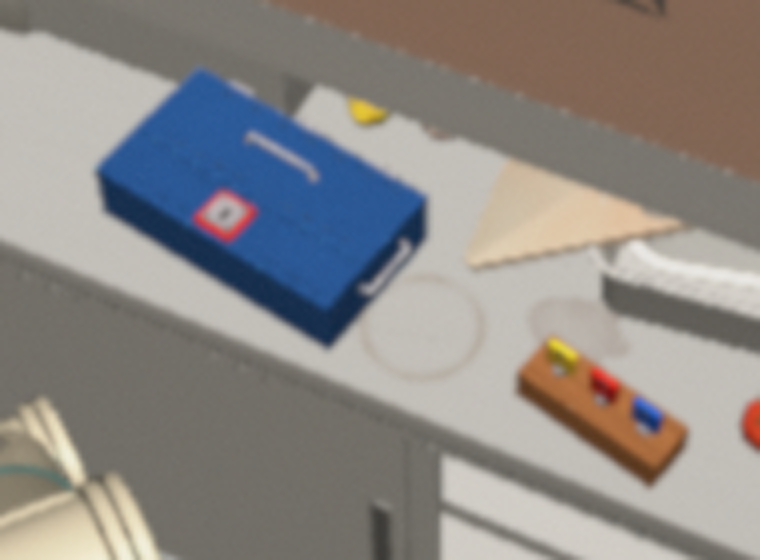

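```bash
cat >> h.py <<'E'
def ori(deg):
    a=np.radians(deg)/2; return [0,np.cos(a),np.sin(a),0]
BX,BY,BA=.4553,-.325,75.8
KX,KY,KA=.4647,.0921,170.35
def st(t=""): print(t,"t",round(readout.current_time(),2),"pos",np.round(readout.current_position(),4),"F",np.round(readout.current_force(),2),"T",np.round(readout.current_torque(),3),"w",round(readout.current_gripper_width(),4),"g",round(readout.current_grip_force(),1),"q7",round(readout.current_joint_positions()[6],2))
E
python3 - <<'E'
from h import *
ctrl.move_ptp([BX,BY,.16],ori(BA)); st("above")
ctrl.line_to([BX,BY,.05],rate=.12,stop_force=8); st("down")
grab(50); st("grip")
ctrl.line_to([BX,BY,.125],rate=.08); st("lift")
c=eyes.capture("scene"); cv2.imwrite("pics/lift.png",cv2.resize(c["color"][180:320,170:330],None,fx=4,fy=4,interpolation=cv2.INTER_CUBIC))
E
```

```text
above t 6.73 pos [ 0.4547 -0.3259  0.1599] F [-0.47  0.22 -0.47] T [-0.015 -0.048 -0.07 ] w 0.0941 g 0.0 q7 -0.23
down t 7.8 pos [ 0.4559 -0.3252  0.0506] F [-0.66  0.53 -1.15] T [-0.036 -0.094  0.004] w 0.094 g 0.0 q7 -0.36
grip t 9.07 pos [ 0.4554 -0.325   0.05  ] F [ 0.06 -0.26 -0.2 ] T [-0.06  -0.142  0.026] w 0.0085 g 50.0 q7 -0.36
lift t 10.15 pos [ 0.4549 -0.3249  0.1245] F [-1.38  0.56 -0.71] T [-0.049 -0.046  0.033] w 0.0087 g 50.0 q7 -0.27
```

View pics/lift.png

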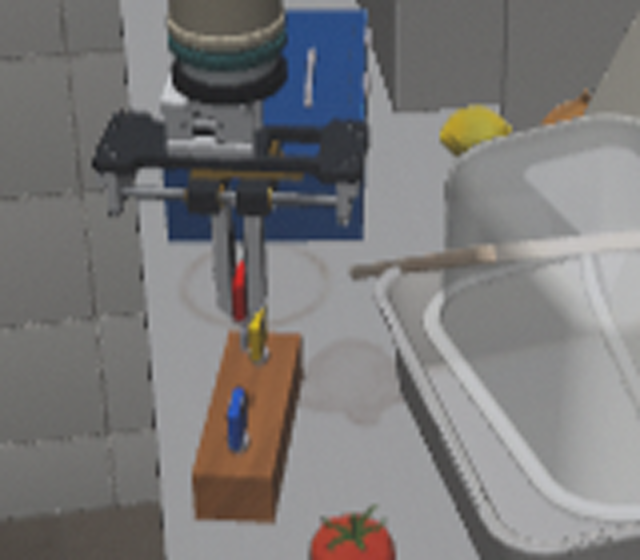

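```bash
python3 - <<'E'
from h import *
ctrl.line_to([BX,BY,.175],rate=.2)
ctrl.move_ptp([KX,KY,.175],ori(KA)); ctrl.sleep(.2); st("above")
ctrl.line_to([KX,KY,.133],rate=.1); ctrl.sleep(.2); st("near")
for n in ("scene","top"):
    c=eyes.capture(n); a=c["color"][170:230,190:250] if n=="scene" else c["color"][185:245,195:255]
    if n=="scene": A=a
cv2.imwrite("pics/near.png",cv2.resize(np.hstack([A,a]),None,fx=6,fy=6,interpolation=cv2.INTER_CUBIC))
print(ctrl.line_to([KX,KY,.116],rate=.03,stop_force=8)); st("in")
E
```

```text
above t 12.34 pos [0.465  0.0911 0.1749] F [0.78 0.3  0.4 ] T [ 0.068 -0.148 -0.023] w 0.0087 g 50.0 q7 0.35
near t 13.11 pos [0.4651 0.0923 0.1336] F [-0.42  0.45 -0.77] T [ 0.062 -0.143 -0.042] w 0.0083 g 50.0 q7 0.28
False
in t 13.93 pos [0.4651 0.0922 0.1159] F [ 2.47 -0.43 -2.43] T [ 0.044 -0.752 -0.039] w 0.0087 g 50.0 q7 0.24
```

View pics/near.png

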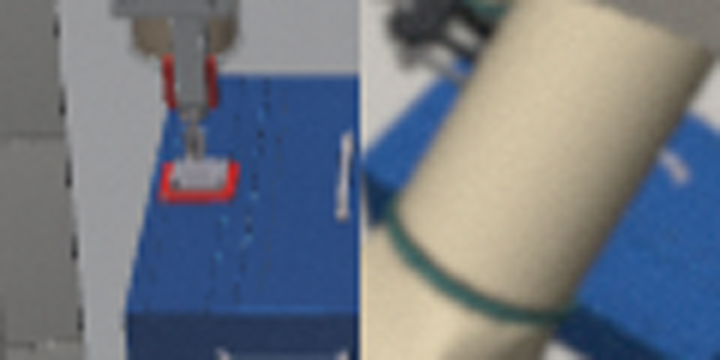

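```bash
python3 - <<'E'
from h import *
a=np.radians(KA-180); ex=np.array([np.cos(a),np.sin(a)]); K=np.array([KX,KY])+.0007*ex
s=1
for z in np.arange(.114,.0939,-.0025):
    p=K+s*.001*ex; s=-s
    hit=ctrl.line_to([p[0],p[1],z],rate=.02,stop_force=28)
    print(round(z,4),hit); st()
    if readout.current_force()[2]>28 and z<.099: break
ctrl.line_to([*K,readout.current_position()[2]],rate=.02); st("end")
E
```

```text
0.114 False
 t 14.21 pos [0.4661 0.092  0.1139] F [ 0.14  1.32 -1.01] T [ 0.305 -0.257  0.028] w 0.0089 g 50.0 q7 0.24
0.1115 False
 t 14.52 pos [0.4652 0.0923 0.1116] F [ 2.85  1.03 -2.56] T [ 0.227 -1.048 -0.011] w 0.0086 g 50.0 q7 0.24
0.109 False
 t 14.82 pos [0.4654 0.0923 0.1089] F [-1.42  2.31  2.74] T [0.653 0.312 0.036] w 0.0088 g 50.0 q7 0.23
0.1065 False
 t 15.13 pos [0.4652 0.0923 0.1069] F [0.47 0.3  5.61] T [ 0.277 -0.353  0.015] w 0.009 g 50.0 q7 0.23
0.104 False
 t 15.44 pos [0.4664 0.0921 0.1043] F [-1.09  1.76  5.31] T [0.447 0.017 0.069] w 0.0088 g 50.0 q7 0.23
0.1015 False
 t 15.75 pos [0.4661 0.0924 0.1024] F [2.41 1.23 7.68] T [ 0.157 -0.672  0.019] w 0.0086 g 50.0 q7 0.22
0.099 False
 t 16.06 pos [0.4669 0.0922 0.0989] F [ 2.45  3.81 -1.66] T [ 0.782 -0.768 -0.025] w 0.0087 g 50.0 q7 0.22
0.0965 False
 t 16.37 pos [0.4664 0.0924 0.0968] F [ 4.94  1.91 -0.49] T [ 0.518 -1.461 -0.008] w 0.0085 g 50.0 q7 0.21
0.094 True
 t 16.58 pos [0.4668 0.0925 0.0958] F [-1.48 -1.02  8.8 ] T [-0.145  0.158  0.016] w 0.0088 g 50.0 q7 0.21
end t 16.89 pos [0.4665 0.0924 0.0959] F [4.47 2.69 1.97] T [ 0.683 -1.362  0.028] w 0.0085 g 50.0 q7 0.2
```

```bash
python3 - <<'E'
from h import *
p=readout.current_position(); K=[.4667,.0924,.0948]
ctrl.line_to(K,rate=.02); st("push"); ctrl.sleep(.2)
for d in (4,12,20,30):
    ctrl.line_to(K,rate=.02,ori=ori(KA-d)); st(d)
E
```

```text
push t 17.14 pos [0.4666 0.0925 0.0957] F [ 0.72  0.81 12.68] T [ 0.173 -0.179 -0.001] w 0.0088 g 50.0 q7 0.2
4 t 17.59 pos [0.4668 0.0925 0.0957] F [ 0.92  0.37 13.56] T [ 0.265 -0.319  0.014] w 0.0086 g 50.0 q7 0.15
12 t 17.88 pos [0.4667 0.0926 0.0957] F [ 0.63  1.73 11.66] T [ 0.3   -0.314  0.008] w 0.009 g 50.0 q7 0.03
20 t 18.18 pos [0.4667 0.0924 0.0957] F [ 1.11  1.06 12.32] T [ 0.178 -0.284 -0.004] w 0.0087 g 50.0 q7 -0.09
30 t 18.5 pos [0.4665 0.0922 0.0957] F [-0.15  1.18 13.77] T [ 0.091 -0.188 -0.033] w 0.0087 g 50.0 q7 -0.23
```

```bash
python3 - <<'E'
from h import *
K=[.4667,.0924,.0948]
for d in (42,54,66,76,84,90,93):
    ctrl.line_to(K,rate=.02,ori=ori(KA-d)); st(d)
ctrl.sleep(.7); st("hold"); print(readout.current_tool_rot())
for n in ("scene","top"):
    c=eyes.capture(n); a=c["color"][165:245,185:285] if n=="scene" else c["color"][175:255,185:285]
    if n=="scene": A=a
    for t in ("lid","knife_box"): print(n,t,[(np.round(d["position"],4).tolist(),round(d["p"],2)) for d in spotter.look_for(n,t)[:1]])
    P=cloud(c); hsv=cv2.cvtColor(c["color"],cv2.COLOR_BGR2HSV)
    m=(hsv[...,0]>100)&(hsv[...,0]<130)&(hsv[...,1]>100)&(P[...,1]>-.05)&(P[...,1]<.2)&(P[...,2]>.06)
    u=(P[...,0]-.5189)*np.cos(np.radians(-9.65))+(P[...,1]-.083)*np.sin(np.radians(-9.65))
    print([(x,round(float(np.median(P[m&(abs(u-x)<.008)][:,2])),4)) for x in (-.07,-.04,-.01,.01,.03,.05,.07) if (m&(abs(u-x)<.008)).sum()>5])
cv2.imwrite("pics/turn.png",cv2.resize(np.vstack([A,a]),None,fx=3.7,fy=3.7,interpolation=cv2.INTER_CUBIC))
E
```

```text
42 t 18.86 pos [0.4663 0.092  0.0957] F [-0.47  0.6  13.84] T [ 0.003 -0.042  0.048] w 0.0085 g 50.0 q7 -0.4
54 t 19.22 pos [0.4661 0.0918 0.0957] F [-0.31  0.71 14.84] T [-0.149  0.084  0.038] w 0.0084 g 50.0 q7 -0.57
66 t 19.57 pos [0.4658 0.0917 0.0957] F [-1.69 -0.14 15.99] T [-0.18   0.294  0.057] w 0.0087 g 50.0 q7 -0.73
76 t 19.9 pos [0.4655 0.0916 0.0957] F [-2.95 -0.8  16.45] T [-0.159  0.407  0.098] w 0.0084 g 50.0 q7 -0.87
84 t 20.19 pos [0.4653 0.0916 0.0957] F [-1.89  0.92 16.91] T [-0.087  0.542  0.127] w 0.0088 g 50.0 q7 -0.98
90 t 20.45 pos [0.4652 0.0916 0.0957] F [-1.8  -0.94 17.33] T [-0.086  0.648  0.088] w 0.009 g 50.0 q7 -1.06
93 t 20.7 pos [0.4651 0.0917 0.0957] F [-2.67  0.09 18.46] T [-0.054  0.718  0.113] w 0.0085 g 50.0 q7 -1.1
hold t 21.4 pos [0.4651 0.0916 0.0957] F [-2.58 -0.9  17.89] T [-0.063  0.732  0.056] w 0.0089 g 50.0 q7 -1.1
[ 3.55722332e-04  7.80785605e-01  6.24796748e-01 -1.65444590e-03]
scene lid [([0.5483, 0.055, 0.0892], 0.75)]
scene knife_box [([0.5167, -0.0121, 0.079], 0.68)]
[(-0.07, 0.0799), (-0.04, 0.0803), (-0.01, 0.0953), (0.01, 0.0916), (0.03, 0.0886), (0.05, 0.0851), (0.07, 0.0819)]
top lid [([0.5412, 0.023, 0.0912], 0.75)]
top knife_box []
[(-0.07, 0.0808), (-0.04, 0.0812), (-0.01, 0.0981), (0.01, 0.0949), (0.03, 0.0904), (0.05, 0.0894), (0.07, 0.0842)]
```

View pics/turn.png

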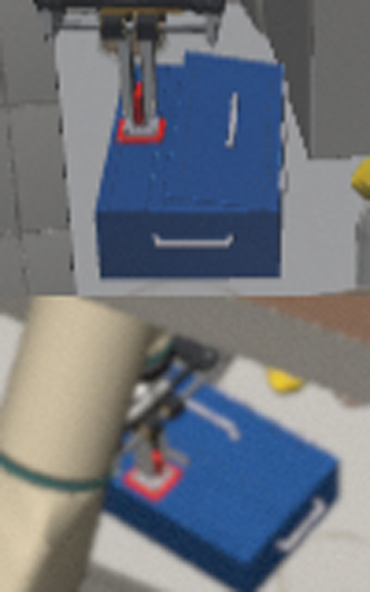

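```bash
python3 -c "
from h import *
print(ctrl.close_job())"
```

```text
the job is handed in; nothing more can be done
None
```

The red key is fully home in the lock, turned about 93° at the tool and still gripped. The depth images show the lid ajar, and I handed the job in at about 21.5 s without seeing the verdict.

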